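# Hold a capped pipe stub home in the vee cradle for tacking

## Robot

A 6-joint arm with a two-finger parallel gripper is mounted at the origin on the work surface; the furniture and walls round the work are solid. World frame = base frame: x ahead of the robot, y to its left, z up, the work surface at z = 0. Lengths are in m, angles in rad, forces in N, time in s.
With the tool pointing down it reaches from about 0.375 to 0.9 m from the base axis. Payload 3.1 kg.
Tool frame: the origin (TCP) lies at the very end of the fingers, on their centre line; the grasp point (between the pads) lies 19 mm behind it (manip.tcp_to_grasp is the distance from the TCP to the grasp point, in m); z points along the fingers, y is the line along which they close (so a half turn about z gives the same grasp; the last joint's range is limited). The gripper opens to 85 mm and grips with 20 to 120 N. Pads are 22 mm wide; open, the fingers measure 114 mm over their backs; the gripper's body (76 mm by 85 mm) begins 54 mm behind the grasp point. The pads swing forward as they close: fully open they stand 13 mm farther back than shut.
Start: joints at [-1.468, 0.527, 1.433, -0, 1.181, -0.178], TCP at [0.174, -0.6, 0.231] pointing down, gripper open.
Joint ranges: [-3.08, 3.08], [-0.75, 2.2], [0.22, 2.44], [-1.43, 4.57], [0, 2.65], [-2.85, 2.85]. Speed limits (rad/s): [2.79, 2.79, 3.14, 3.14, 3.14, 3.14].

## Interface

Orientations are given as a unit quaternion [x, y, z, w].
In Python, from station import manip gives the robot as it stands. The module is installed in compiled form; this text tells all that it offers.
- The arm moves only by the tool step_arm, never from a script. Its argument "commands" is one flat list of numbers, 6 for each row, row after row: the shift along the tool's x, y, z in m, then the turn, a rotation vector about the tool's x, y, z in degrees. A call has exactly 10 rows; each row is the pose to reach, as a shift and turn from the pose commanded when the call began, along the tool's axes at that moment; what a row does not reach only later rows make up. A row lasts 1/10 s, in which the tool goes at most 50 mm and 8.59 degrees, less where a joint would pass 70% of its speed; a pose out of reach is approached as far as the arm can. A call with a gripper value outside its range is refused whole. "jaw" is the opening in per cent of the stroke, from 0 (shut) to 100 (fully open), set as the call begins (left out, the last holds). The fingers move at their own pace and stop on an object; "grip_force" is the grip in N (left out, the last holds). Time passes only in rows, so rows that repeat a pose let the fingers close, or fill a call up. It gives the time, the measured TCP pose, the force, the opening and the grip force at its end, in the units of the state.
- manip.sense(): the state, without advancing time (a new reading comes with each control period).
- manip.snapshot(name): name is "scene" or "top"; returns a dict with "pixels" (384x512x3 uint8, blue, green, red), "fx", "fy", "cx", "cy" (pixels), "R" (3x3) and "t" (3): a world point X has camera coordinates R X + t. Camera axes: x right, y down, z forward; pixel columns grow to the right and rows downward; lengths in m; the calibration is good to about 2 mm. A picture is of the moment at which its call begins. There is no depth.
- manip.sign_off(): hands the job in; it is judged then, once.
The state is a dict: "t": time; "q": joint angles; "qd": joint speeds; "tau": joint torques, N m; "tcp_pos": TCP position; "tool_rot": TCP orientation; "force": force on the tool from outside, world axes, zero at the start; "ft_torque": the same for the moment, N m; "finger_gap": opening from 0.0 (shut) to 1.0 (fully open); "gripper_force": force on a finger pad.
Only numpy, scipy, OpenCV 4.12 (cv2) and the standard library are available. Lean on these libraries where they do the work, as an engineer would, in place of code of your own. Each camera call takes 0.05 s, during which the arm holds its last target. There are 200 camera calls.

## Task

I am about to tack the end disc of the longer of the two pipe stubs: take it off its timber rest, lay it in the vee cradle, push it along the vee against the copper earth contact until that spring is fully home, and press it down firmly so that it bears on both flanks of the vee, without ramming it. The spring would push it out again, so finish while still gripping the stub, holding it home and pressing it down with about 15 N. Leave the shorter stub and the other things where they are.

Things in the scene. Friction and masses are not known exactly. Their poses are not given: they have to be found in the camera images.
- long_stub: The stub to hold: plain steel pipe, outside diameter 42.4 mm, 140 mm long, both ends closed by a disc set 2 mm in (a solid to the touch), 0.25 to 0.47 kg. Origin at its middle, on its axis; its x axis is the pipe's axis (both ends are alike). It starts lying on a timber rest, axis 30 mm above the platen.
- short_stub: The other stub, not wanted: same pipe, only 90 mm long, lying on the other rest. Origin at its middle, on its axis, x along the pipe.
- chock_long: Fixed timber rest under the long stub: board 120 x 66 x 9 mm, with two battens along it (tops 17 mm above the platen, 13 mm wide, 36 mm apart inside) between which the stub lies. Origin at the centre of the underside, x along the battens.
- chock_short: An equal fixed rest under the short stub. The two rests trade places between starts.
- cradle: Fixed welded vee cradle: base plate 216 x 104 x 10 mm, from x = -90 to +126 mm in this frame. Origin on the platen under the vee; x runs along the vee towards the sprung contact, z is up. 90 degree vee of two inclined rails. At x = +98 mm an upright, 82 mm high and 56 mm wide, carries the spring's barrel.
- left_rail: The +y flank of the vee, fixed, same frame as the cradle: two pieces, x = -75 to -45 and +26 to +56 mm; top 50 mm above the platen at y = +25 mm. In the 71 mm between the pieces the vee is open down to the base plate, so that fingers can pass beside the stub there.
- right_rail: The -y flank of the vee, fixed, same frame as the cradle: the mirror image of the left rail.
- seat (a point): Where the middle of the long stub lies when it is seated in the vee and pushed home: on the cradle's x = y = 0, 54 mm above the platen; axes as the cradle's.
- contact (a joint): Sprung earth contact, a slippery polished copper disc 40 mm across facing -x of the cradle, on the axis of a seated stub: 0 = sprung out (face at x = +58 mm of the cradle), grows to 0.012 m = fully home, on its stop (face at x = +70 mm, 2 mm short of the barrel). Spring 3.5 N at first, 7.7 N fully home; a stub pressed down with 15 N drags with 10 to 15 N along the vee, less when pressed less.
- contact_face (a point): Centre of the copper disc's face; it moves with the contact.
- gas_nozzle: Bystander: brass-coloured tapered nozzle 60 mm long, 24 mm across, lying; origin at the centre of its underside.
- tip_tin: Bystander: round open tin of contact tips, 74 mm across, 22 mm high; origin at the centre of its underside.
- clamp_handle (a point): Top of the upright red handle of the platen's own toggle clamp (fixed, not part of the job; always here): 178 mm above the platen, standing between one of the rests and the cradle. Carry the stub over or round it.

How it is judged:
On the way:
1. the long stub is lifted off its rest in the gripper (height (world z) of long_stub above 0.075 m and contact force between the fingers and long_stub above 3 N), for 0.1 s.
At the end, for the whole second after the job is handed in: The long stub lies in the vee, in line within 0.04 rad, axis within 2.5 mm of the seated line; it presses on each rail with more than 4 N; the copper contact is pushed back at least 9.5 of its 12 mm; the fingers still grip the stub, at rest (contact force between long_stub and left_rail above 4 N and contact force between long_stub and right_rail above 4 N and contact force between the fingers and long_stub above 3 N and value of joint contact above 0.0095 m and z of long_stub in the frame of cradle between 0.051 and 0.0565 m and y of long_stub in the frame of cradle between -0.0025 and 0.0025 m and angle between the x axis of long_stub and the x axis of cradle, either way round below 0.04 rad and x of long_stub in the frame of cradle between -0.005 and 0.004 m and linear speed of long_stub below 0.01 m/s); the arm keeps its last pose, push and grip.
It fails at once if the stub is rammed into the vee (more than 90 N on a rail) (contact force between long_stub and left_rail above 90 N or contact force between long_stub and right_rail above 90 N).
It fails at once if the short stub or another bystander is moved by more than 25 mm (distance of any of short_stub, gas_nozzle, tip_tin from where it was at the start of the episode above 0.025 m).
It also fails if it takes over 59 s, if anything falls off the work surface, if the arm or the gripper's body presses on something with over 40 N, if the wrist force passes 120 N, or if a joint passes its speed limit or range.

## Working session

There is one attempt and no reset: what is moved stays moved. The work goes in short steps, Python scripts to look and compute and a tool call to move; the robot and the scene stay as the last step left them, time stands still between calls to the robot, and variables do not carry over. Pictures are saved under pics/ and viewed, at most 10 in all, crops included, and the job is handed in when it is done.

Besides the shell and the picture viewer there is one more tool, called after "Call:" as name(argument=value, ...) on one line, values as JSON. step_arm: Moves the arm, as the interface text tells. Its arguments: {"type":"object","properties":{"commands":{"type":"array","items":{"type":"number"}},"jaw":{"type":"number"},"grip_force":{"type":"number"}},"required":["commands"]}

```bash
mkdir -p pics; python3 - <<'E'
from station import manip
import cv2,pickle
d={}
for n in("scene","top"):
    s=manip.snapshot(n); d[n]=s; cv2.imwrite(f"pics/{n}0.png",s["pixels"]); print(n,s["fx"],s["cx"],s["cy"],s["R"],s["t"])
pickle.dump(d,open("s0.pkl","wb"))
s=manip.sense(); print(s, manip.tcp_to_grasp)
E
```

```text
scene 478.21177486317896 251.07867038913238 189.3971621391464 [[-0.43747695 -0.89895109  0.0223798 ]
 [-0.52021668  0.23270778 -0.82171874]
 [ 0.73347701 -0.37112536 -0.56945364]] [0.43820599 0.27938904 1.07172292]
top 464.53951056805334 260.6017567499429 192.32250623976108 [[-2.87555072e-02 -9.99585392e-01 -1.47159443e-03]
 [-9.96339937e-01  2.87806394e-02 -8.04885358e-02]
 [ 8.04975180e-02 -8.48280366e-04 -9.96754448e-01]] [0.28584763 0.43579224 1.10653371]
{'t': 0.1, 'q': array([-1.46751428e+00,  5.28381312e-01,  1.43374797e+00, -1.22276490e-05,
        1.18139050e+00, -1.78476045e-01]), 'qd': array([ 5.61130124e-04, -6.69461903e-05, -3.26829074e-03, -3.85258656e-04,
       -2.42874275e-03, -4.05603132e-04]), 'tau': array([-3.73107214e-04, -4.43304384e+01, -1.78585839e+01, -2.76890714e-04,
        3.88385175e-03,  8.69364186e-06]), 'tcp_pos': array([ 0.1737518 , -0.59971036,  0.23043481]), 'tool_rot': array([ 9.90092162e-01,  1.40415747e-01,  3.05687486e-05, -9.63096833e-04]), 'force': array([ 0.89718778, -0.05922499,  0.80801514]), 'ft_torque': array([-0.01250556,  0.05019739, -0.09390145]), 'gripper_force': 0.0, 'finger_gap': 1.0004541000060845} 0.0187
```

View pics/scene0.png

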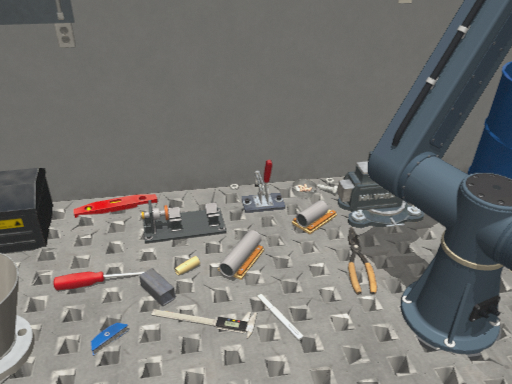

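View pics/top0.png

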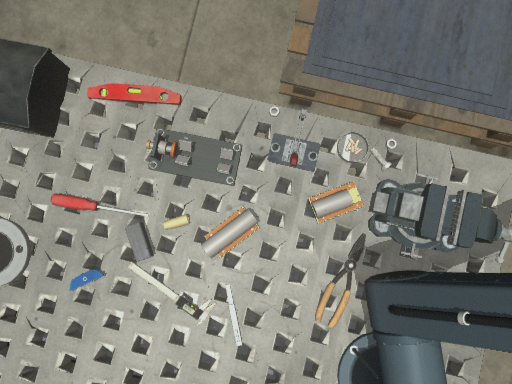

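The top view shows the long stub at about (230,232), the short stub at (334,203), and the cradle at (195,158) with its contact on the image left (+y). The clamp is at (294,155), the nozzle at (176,222) and the tin at (352,147).

```bash
python3 - <<'E'
import cv2
a=cv2.imread("pics/top0.png")[120:260,135:270]; b=cv2.imread("pics/scene0.png")[190:285,135:270]
cv2.imwrite("pics/c1.png",cv2.resize(a,None,fx=4,fy=4,interpolation=cv2.INTER_CUBIC))
cv2.imwrite("pics/c2.png",cv2.resize(b,None,fx=5,fy=5,interpolation=cv2.INTER_CUBIC))
E
```

```text
(no output)
```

View pics/c1.png

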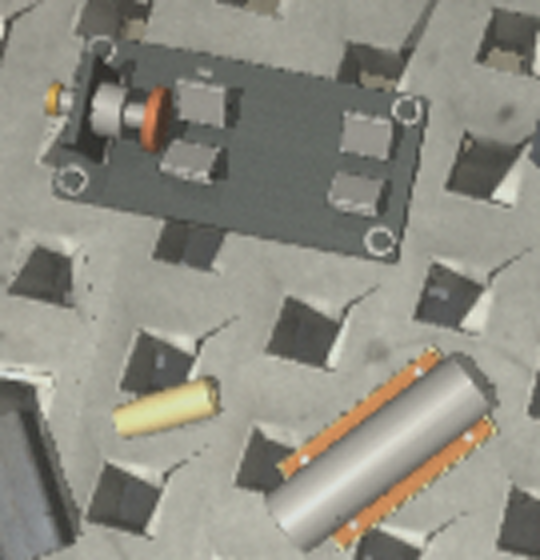

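View pics/c2.png

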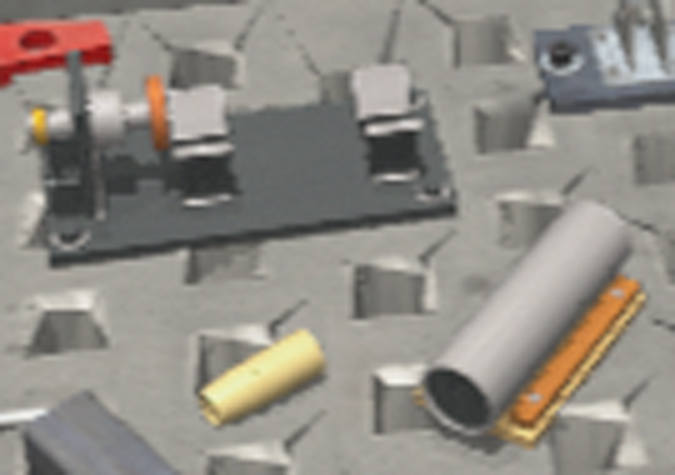

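```bash
cat > h.py <<'E'
import numpy as np,cv2
def ray(s,uv,z):
    uv=np.atleast_2d(np.asarray(uv,float)); d=np.c_[(uv[:,0]-s["cx"])/s["fx"],(uv[:,1]-s["cy"])/s["fy"],np.ones(len(uv))]@s["R"]
    c=-s["R"].T@s["t"]; return c+d*((z-c[2])/d[:,2])[:,None]
def proj(s,X):
    p=np.atleast_2d(X)@s["R"].T+s["t"]; return np.c_[p[:,0]/p[:,2]*s["fx"]+s["cx"],p[:,1]/p[:,2]*s["fy"]+s["cy"]]
E
python3 - <<'E'
import pickle; from h import *
d=pickle.load(open("s0.pkl","rb")); s=d["top"]; im=s["pixels"]; off=np.array([135,120])-0.375
hsv=cv2.cvtColor(im,cv2.COLOR_BGR2HSV)
# orange battens of long chock
roi=np.zeros(im.shape[:2],np.uint8); roi[200:262,195:265]=1
m=((hsv[...,0]<22)&(hsv[...,1]>90)&(hsv[...,2]>90)&(roi>0))
v,u=np.nonzero(m); P=ray(s,np.c_[u,v],0.017)[:,:2].astype(np.float32)
print("battens",len(u),cv2.minAreaRect(P*1000))
# stub: ends by hand
e=np.array([[270,490],[300,548],[452,355],[495,400]])/4+off
print("stub corner px",ray(s,e,0.030)[:,:2])
# plate corners
c=np.array([[82,35],[427,98],[397,262],[52,197]])/4+off
W=ray(s,c,0.010)[:,:2]; print("plate",W,[np.linalg.norm(W[i]-W[(i+1)%4]) for i in range(4)])
x=(W[0]+W[3]-W[1]-W[2]); x/=np.linalg.norm(x); ce=W.mean(0); o=ce-0.018*x
y2=(W[3]+W[2]-W[0]-W[1])
print("cradle o",o,"yaw",np.degrees(np.arctan2(x[1],x[0])), "yaw from y",np.degrees(np.arctan2(y2[1],y2[0])))
g=hsv[125:190,140:245].astype(int)
# copper disc in both
for n,(a,b,cc,dd) in {"top":(130,170,165,185),"scene":(200,225,160,175)}.items():
    h=cv2.cvtColor(d[n]["pixels"],cv2.COLOR_BGR2HSV); mm=(h[...,0]<14)&(h[...,1]>120); v,u=np.nonzero(mm[a:b,cc:dd]); print(n,"copper",len(u),(u+cc).mean(),(v+a).mean(), (u+cc).min(),(u+cc).max(),(v+a).min(),(v+a).max())
    yaw=np.arctan2(x[1],x[0]);print(proj(d[n],[*(o+0.058*x),0.054]))
    # rail tops and seat line
    for X in(-.075,-.045,.026,.056):
        for Y in(.025,-.025):
            print(X,Y,(proj(d[n],[*(o+X*x+Y*np.array([-x[1],x[0]])),0.05])[0]).round(1))
E
```

```text
battens 379 ((351.3812561035156, 346.1733703613281), (62.55488967895508, 113.9288101196289), 35.84075927734375)
stub corner px [[0.32831376 0.41534489]
 [0.2936588  0.39822655]
 [0.40532424 0.30525428]
 [0.37777884 0.28036193]]
plate [[0.61008162 0.52854038]
 [0.5646372  0.3169836 ]
 [0.46397343 0.33785323]
 [0.51002218 0.54795254]] [np.float64(0.21638268980463324), np.float64(0.10280435567858308), np.float64(0.21508651225863437), np.float64(0.10192508755081439)]
cradle o [0.53336169 0.41524178] yaw 77.75744059070135 yaw from y 168.6524314941203
top copper 50 172.52 149.12 170 176 142 156
[[175.15071175 150.52479153]]
-0.075 0.025 [228.6 171.4]
-0.075 -0.025 [232.6 150.7]
-0.045 0.025 [216.1 169. ]
-0.045 -0.025 [220.2 148.4]
0.026 0.025 [186.6 163.6]
0.026 -0.025 [190.8 143. ]
0.056 0.025 [174.2 161.3]
0.056 -0.025 [178.4 140.7]
scene copper 37 165.97297297297297 211.75675675675674 164 167 205 219
[[166.64578945 212.42827158]]
-0.075 0.025 [217.9 212.9]
-0.075 -0.025 [214.6 202. ]
-0.045 0.025 [206.8 214.3]
-0.045 -0.025 [203.8 203.4]
0.026 0.025 [180.  217.8]
0.026 -0.025 [177.8 206.6]
0.056 0.025 [168.5 219.3]
0.056 -0.025 [166.6 208. ]
```

```bash
cat >> h.py <<'E'
from scipy.spatial.transform import Rotation as Ro
def down(yaw): # tool x at world yaw (deg), z down
    return Ro.from_euler("z",yaw,degrees=True)*Ro.from_euler("x",180,degrees=True)
def rel(p0,yaw0,p1,yaw1):
    R=down(yaw0); print("shift",R.inv().apply(np.array(p1)-p0).round(4),"turn",(R.inv()*down(yaw1)).as_rotvec(degrees=True).round(2))
E
python3 - <<'E'
from h import *; import pickle
s=pickle.load(open("s0.pkl","rb"))["top"]
print("handle",ray(s,[294,158],.178),"vise",ray(s,[[380,185],[450,215]],.1))
P=[((.174,-.6,.231),16.1),((.5,-.25,.35),61),((.5,.1,.35),100),((.357,.34,.22),125.6),((.357,.34,.06),125.6)]
for a,b in zip(P,P[1:]): rel(*a,*b)
E
```

```text
handle [[0.5007125  0.20158668 0.178     ]] vise [[ 0.44595247  0.00486557  0.1       ]
 [ 0.37422595 -0.14796312  0.1       ]]
shift [ 0.4103 -0.2459 -0.119 ] turn [  0.    0.  -44.9]
shift [ 0.3061 -0.1697 -0.    ] turn [  0.   0. -39.]
shift [ 0.2612 -0.0992  0.13  ] turn [  0.    0.  -25.6]
shift [ 0.   -0.    0.16] turn [0. 0. 0.]
```

Call:
step_arm(commands=[0.0,0,-0.05,0,0,0,0.045,-0.025,-0.12,0,0,-5,0.09,-0.05,-0.12,0,0,-10,0.135,-0.08,-0.12,0,0,-15,0.18,-0.11,-0.12,0,0,-20,0.225,-0.135,-0.12,0,0,-25,0.27,-0.16,-0.12,0,0,-30,0.32,-0.19,-0.12,0,0,-35,0.36,-0.22,-0.12,0,0,-40,0.41,-0.245,-0.12,0,0,-45], jaw=100, grip_force=100)

```text
t: 1.1
tcp_pos: [0.4638, -0.2865, 0.351]
tool_rot: [0.86, 0.51, -0.0, -0.0]
force: [0.4, -0.7, -0.7]
finger_gap: 1.0
gripper_force: 0.0
```

Call:
step_arm(commands=[0.04,-0.02,0,0,0,-5,0.08,-0.045,0,0,0,-10,0.12,-0.068,0,0,0,-16,0.16,-0.09,0,0,0,-21,0.2,-0.11,0,0,0,-26,0.24,-0.135,0,0,0,-31,0.28,-0.155,0,0,0,-36,0.306,-0.17,0,0,0,-39,0.306,-0.17,0,0,0,-39,0.306,-0.17,0,0,0,-39])

```text
t: 2.1
tcp_pos: [0.4616, 0.0618, 0.351]
tool_rot: [0.641, 0.767, -0.0, -0.0]
force: [0.2, -0.9, 0.4]
finger_gap: 1.002
gripper_force: 0.0
```

```bash
python3 - <<'E'
from h import *; from station import manip
s=manip.sense(); p=s["tcp_pos"]; R=Ro.from_quat(s["tool_rot"]); x=R.apply([1,0,0]); yaw=np.degrees(np.arctan2(x[1],x[0])); print(p,yaw,s["q"],abs(s["qd"]).max())
rel(p,yaw,(.357,.34,.22),125.6); rel(p,yaw,(.357,.34,.12),125.6)
E
```

```text
[0.46158644 0.06182435 0.35101289] 100.23205160686112 [-1.07099854e-01  1.71380777e-01  1.64490146e+00 -6.54846823e-04
  1.32589517e+00 -2.85523719e-01] 0.03948778785101798
shift [ 0.2923 -0.0535  0.131 ] turn [  0.     0.   -25.37]
shift [ 0.2923 -0.0535  0.231 ] turn [  0.     0.   -25.37]
```

Call:
step_arm(commands=[0.04,-0.008,0,0,0,-4,0.08,-0.015,0,0,0,-8,0.12,-0.022,0.02,0,0,-12,0.16,-0.03,0.04,0,0,-16,0.2,-0.037,0.06,0,0,-20,0.24,-0.045,0.09,0,0,-23,0.27,-0.05,0.12,0,0,-25.4,0.2923,-0.0535,0.15,0,0,-25.4,0.2923,-0.0535,0.19,0,0,-25.4,0.2923,-0.0535,0.2,0,0,-25.4])

```text
t: 3.1
tcp_pos: [0.3561, 0.3378, 0.1478]
tool_rot: [0.458, 0.889, -0.003, -0.002]
force: [-1.1, -0.5, 0.6]
finger_gap: 1.001
gripper_force: 0.0
```

```bash
cat > st.py <<'E'
from h import *; from station import manip
def st():
    s=manip.sense(); p=s["tcp_pos"]; R=Ro.from_quat(s["tool_rot"]); x=R.apply([1,0,0]); yaw=np.degrees(np.arctan2(x[1],x[0])); print(p.round(4),yaw.round(2),"F",s["force"].round(1),"M",s["ft_torque"].round(2),"gap",round(float(s["finger_gap"]),3),"gf",s["gripper_force"],"t",s["t"])
    return p,yaw
E
python3 - <<'E'
from st import *
p,y=st(); rel(p,y,(.357,.34,.06),125.6)
s=manip.snapshot("top"); cv2.imwrite("pics/t1.png",cv2.resize(s["pixels"][120:260,135:270],None,fx=4,fy=4,interpolation=cv2.INTER_CUBIC))
s=manip.snapshot("scene"); a=cv2.resize(s["pixels"][150:290,130:290],None,fx=4,fy=4,interpolation=cv2.INTER_CUBIC); cv2.imwrite("pics/s1.png",a)
E
```

```text
[0.3561 0.3378 0.1478] 125.5 F [-1.1 -0.5  0.6] M [ 0.01 -0.    0.02] gap 1.001 gf 0.0 t 3.1
shift [0.0012 0.002  0.0878] turn [ 0.   0.  -0.1]
```

View pics/s1.png

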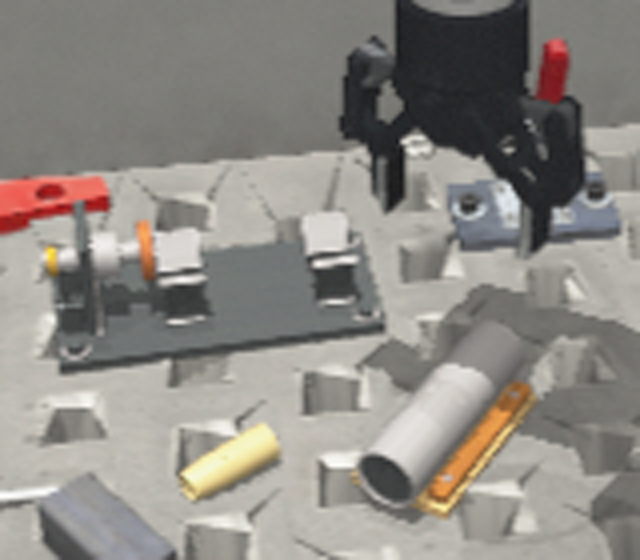

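The scene view shows the open fingers at about (390,190) and (535,240) in the crop, straddling the line of the stub (stub centre about (450,415)). I'm descending.

Call:
step_arm(commands=[0,0,0.03,0,0,0,0,0,0.06,0,0,0,0,0,0.08,0,0,0,0,0,0.095,0,0,0,0,0,0.11,0,0,0,0,0,0.12,0,0,0,0,0,0.125,0,0,0,0,0,0.13,0,0,0,0,0,0.133,0,0,0,0,0,0.133,0,0,0])

```text
t: 4.2
tcp_pos: [0.3579, 0.3398, 0.0184]
tool_rot: [0.458, 0.889, 0.0, 0.0]
force: [-0.5, 0.1, -1.0]
finger_gap: 0.998
gripper_force: 0.0
```

```bash
python3 - <<'E'
from st import *
p,y=st(); rel(p,y,(.357,.34,.017),125.6)
E
```

```text
[0.3579 0.3398 0.0184] 125.54 F [-0.5  0.1 -1. ] M [-0.01  0.04 -0.06] gap 0.998 gf 0.0 t 4.2
shift [ 0.0007 -0.0006  0.0014] turn [ 0.    0.   -0.06]
```

Good. Close with moderate force first.

Call:
step_arm(commands=[0,0,0,0,0,0,0,0,0,0,0,0,0,0,0,0,0,0,0,0,0,0,0,0,0,0,0,0,0,0,0,0,0,0,0,0,0,0,0,0,0,0,0,0,0,0,0,0,0,0,0,0,0,0,0,0,0,0,0,0], jaw=0, grip_force=80)

```text
t: 5.2
tcp_pos: [0.3576, 0.3397, 0.0189]
tool_rot: [0.457, 0.889, 0.0, 0.0]
force: [-0.9, -0.2, 4.8]
finger_gap: 0.469
gripper_force: 79.9
```

```bash
python3 - <<'E'
from st import *
st()
E
```

```text
[0.3576 0.3397 0.0189] 125.56 F [-0.9 -0.2  4.8] M [-0.12  0.13  0.05] gap 0.469 gf 79.91307735443115 t 5.2
```

Call:
step_arm(commands=[0,0,-0.003,0,0,0,0,0,-0.008,0,0,0,0,0,-0.015,0,0,0,0,0,-0.03,0,0,0,0,0,-0.05,0,0,0,0,0,-0.075,0,0,0,0,0,-0.1,0,0,0,0,0,-0.12,0,0,0,0,0,-0.13,0,0,0,0,0,-0.13,0,0,0])

```text
t: 6.2
tcp_pos: [0.3583, 0.3401, 0.1496]
tool_rot: [0.457, 0.889, 0.001, 0.001]
force: [-0.3, 0.9, -3.0]
finger_gap: 0.47
gripper_force: 81.1
```

```bash
python3 - <<'E'
from st import *
p,y=st()
s=manip.snapshot("scene"); cv2.imwrite("pics/s2.png",cv2.resize(s["pixels"][130:280,130:290],None,fx=4,fy=4,interpolation=cv2.INTER_CUBIC))
E
```

```text
[0.3583 0.3401 0.1496] 125.55 F [-0.3  0.9 -3. ] M [-0.05 -0.08 -0.01] gap 0.47 gf 81.07062220573425 t 6.2
```

View pics/s2.png

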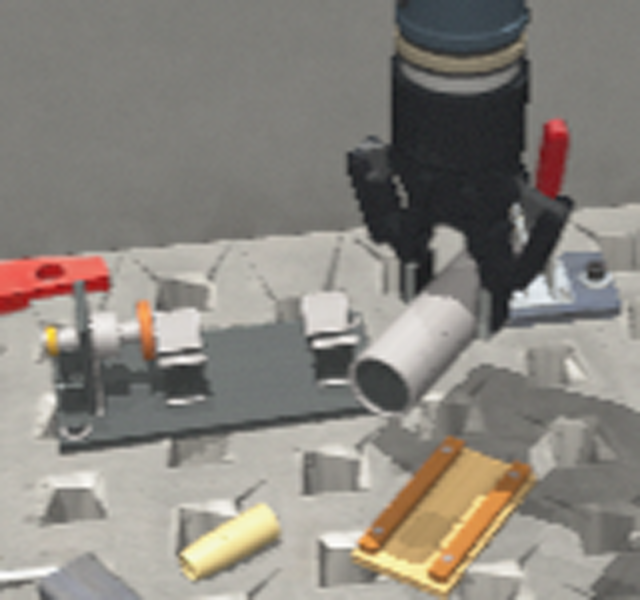

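```bash
python3 - <<'E'
from st import *
p,y=st(); S=manip.snapshot("scene")
E=ray(S,[225.9,226.4],p[2]+.0115)[0]; print("end in tool",down(y).inv().apply(E-p))
# cradle refinement: plate edges by dark mask in initial top picture
import pickle
s=pickle.load(open("s0.pkl","rb"))["top"]; im=s["pixels"].astype(int); h=cv2.cvtColor(s["pixels"],cv2.COLOR_BGR2HSV)
g=cv2.resize(cv2.cvtColor(s["pixels"],cv2.COLOR_BGR2GRAY),None,fx=4,fy=4,interpolation=cv2.INTER_CUBIC).astype(float)
c=(np.array([[82,35],[427,98],[397,262],[52,197]])/4+[135,120])
L=[]
for i in range(4):
    a,b=c[i]*1.,c[(i+1)%4]; t=(b-a)/np.linalg.norm(b-a); n=np.array([t[1],-t[0]]) # outward
    pts=[]
    for f in np.linspace(.12,.88,30):
        q=a+f*(b-a); r=np.arange(-3,3.01,.1); P=(q+r[:,None]*n)*4+1.5
        v=cv2.remap(g.astype(np.float32),P[:,:1].astype(np.float32),P[:,1:].astype(np.float32),1)[:,0]
        d=np.gradient(v); k=d.argmax()
        if d[k]>2: pts.append(q+r[k]*n)
    X=ray(s,pts,.010)[:,:2]
    X=X.astype(np.float32); l=cv2.fitLine(X,cv2.DIST_HUBER,0,.001,.001).ravel(); L.append(l); print(i,len(X),np.degrees(np.arctan2(l[1],l[0]))%180,np.abs((X-l[2:])@[-l[1],l[0]]).mean())
def inter(l,m):
    k=np.linalg.solve(np.c_[l[:2],-m[:2]],m[2:]-l[2:]); return l[2:]+k[0]*l[:2]
W=np.array([inter(L[i-1],L[i]) for i in range(4)]); print(W,[np.linalg.norm(W[i]-W[(i+1)%4]) for i in range(4)])
x=(W[0]+W[3]-W[1]-W[2]); x/=np.linalg.norm(x); print("o",W.mean(0)-.018*x,np.degrees(np.arctan2(x[1],x[0])))
E
```

```text
[0.3577 0.3397 0.1486] 125.54 F [-0.1  0.5 -3.5] M [-0.03 -0.04 -0.01] gap 0.466 gf 81.07077956199646 t 6.25
end in tool [ 0.08113376 -0.00359308 -0.0115    ]
0 27 77.22656 0.0005051414
1 30 166.95377 0.0006626831
2 26 77.152 0.00023138813
3 27 166.80406 0.0022601618
[[0.6132697  0.5261922 ]
 [0.56515753 0.31397057]
 [0.46205458 0.33786142]
 [0.5105039  0.55028796]] [np.float32(0.21760698), np.float32(0.10583474), np.float32(0.21788156), np.float32(0.105552904)]
o [0.53375524 0.4145261 ] 77.189255
```

```bash
python3 - <<'E'
from h import *
rel((.3579,.3399,.1495),125.54,(.528,.3892,.13),77.2)
E
```

```text
shift [-0.0588  0.1671  0.0195] turn [ 0.   -0.   48.34]
```

Call:
step_arm(commands=[-0.007,0.021,0,0,0,6,-0.015,0.042,0,0,0,12,-0.022,0.063,0,0,0,18,-0.03,0.084,0,0,0,24,-0.037,0.105,0,0,0,30,-0.044,0.126,0,0,0,36,-0.052,0.147,0,0,0,42,-0.0588,0.167,0,0,0,48.3,-0.0588,0.167,0.01,0,0,48.3,-0.0588,0.167,0.0195,0,0,48.3])

```text
t: 7.3
tcp_pos: [0.5266, 0.3882, 0.1262]
tool_rot: [0.781, 0.625, -0.002, -0.001]
force: [-0.7, -0.4, -3.6]
finger_gap: 0.466
gripper_force: 81.3
```

```bash
python3 - <<'E'
from st import *
import time
s=manip.snapshot("scene"); s=manip.snapshot("top")
p,y=st(); rel(p,y,(.528,.3892,.13),77.2)
cv2.imwrite("pics/t3.png",cv2.resize(s["pixels"][110:230,135:270],None,fx=4,fy=4,interpolation=cv2.INTER_CUBIC))
s=manip.snapshot("scene"); cv2.imwrite("pics/s3.png",cv2.resize(s["pixels"][120:260,130:270],None,fx=4,fy=4,interpolation=cv2.INTER_CUBIC))
E
```

```text
[0.5244 0.3874 0.125 ] 77.31 F [-0.3 -0.8 -3.3] M [-0.09  0.07  0.  ] gap 0.469 gf 81.28530621528625 t 7.4
shift [ 0.0026  0.0032 -0.005 ] turn [-0.   -0.    0.11]
```

View pics/s3.png

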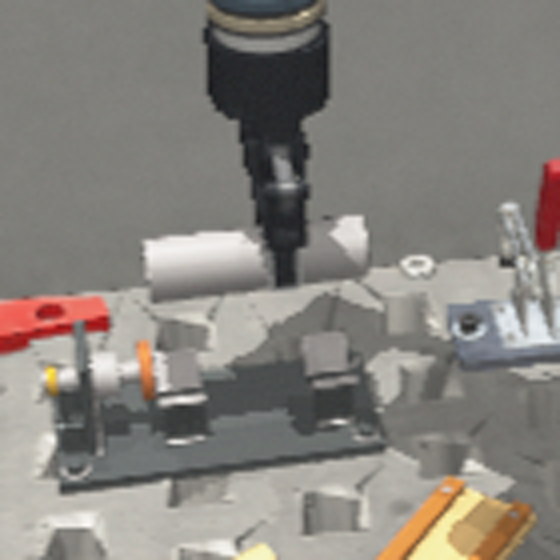

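Stub hovers over the cradle (axis from (150,270) to (365,245) in the crop), parallel to the vee. I'm descending with the correction.

Call:
step_arm(commands=[0.0026,0.003,0.01,0,0,0,0.0026,0.003,0.02,0,0,0,0.0026,0.003,0.03,0,0,0,0.0026,0.003,0.04,0,0,0,0.0026,0.003,0.048,0,0,0,0.0026,0.003,0.055,0,0,0,0.0026,0.003,0.06,0,0,0,0.0026,0.003,0.06,0,0,0,0.0026,0.003,0.06,0,0,0,0.0026,0.003,0.06,0,0,0])

```text
t: 8.45
tcp_pos: [0.5319, 0.391, 0.0693]
tool_rot: [0.781, 0.624, 0.001, 0.0]
force: [1.2, -0.2, 2.5]
finger_gap: 0.469
gripper_force: 82.2
```

```bash
python3 - <<'E'
from st import *
p,y=st(); rel(p,y,(.528,.3892,.0425),77.2)
s=manip.snapshot("top"); cv2.imwrite("pics/t4.png",cv2.resize(s["pixels"][115:195,140:250],None,fx=6,fy=6,interpolation=cv2.INTER_CUBIC))
E
```

```text
[0.5319 0.391  0.0693] 77.24 F [ 1.2 -0.2  2.5] M [ 0.3  -0.35 -0.18] gap 0.469 gf 82.22002744674683 t 8.45
shift [-0.0026 -0.0034  0.0268] turn [ 0.   -0.    0.04]
```

View pics/t4.png

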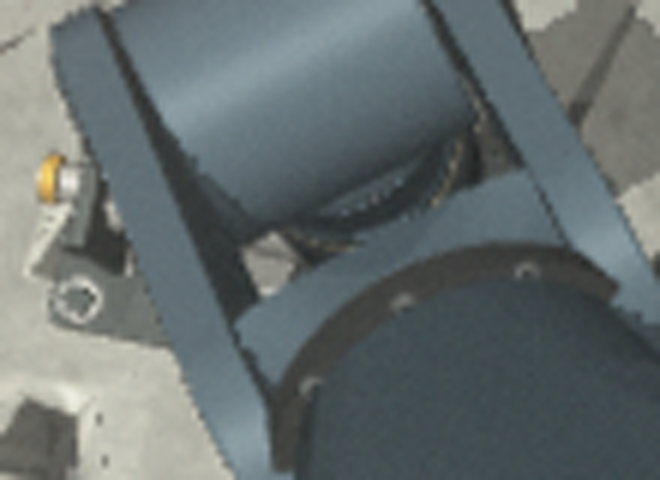

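The arm hides most of the top view, so I'll rely on force and the scene view. First I'll let it settle.

Call:
step_arm(commands=[0,0,0,0,0,0,0,0,0,0,0,0,0,0,0,0,0,0,0,0,0,0,0,0,0,0,0,0,0,0,0,0,0,0,0,0,0,0,0,0,0,0,0,0,0,0,0,0,0,0,0,0,0,0,0,0,0,0,0,0])

```text
t: 9.5
tcp_pos: [0.5314, 0.3909, 0.0688]
tool_rot: [0.781, 0.624, 0.0, 0.0]
force: [1.9, -1.3, 3.2]
finger_gap: 0.465
gripper_force: 82.4
```

```bash
python3 - <<'E'
from st import *
p,y=st(); rel(p,y,(.528,.3892,.0425),77.2)
s=manip.snapshot("scene"); cv2.imwrite("pics/s4.png",cv2.resize(s["pixels"][160:250,130:250],None,fx=6,fy=6,interpolation=cv2.INTER_CUBIC))
E
```

```text
[0.5314 0.3909 0.0688] 77.24 F [ 1.9 -1.3  3.2] M [ 0.38 -0.41 -0.12] gap 0.465 gf 82.35010743141174 t 9.5
shift [-0.0024 -0.0029  0.0263] turn [ 0.   -0.    0.04]
```

View pics/s4.png

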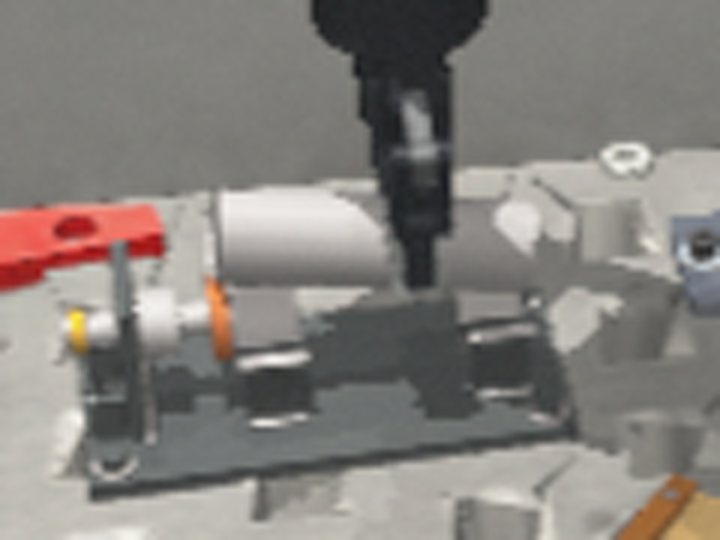

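The stub's front end (crop x≈217) overlaps the copper disc (205–232) and is resting on its edge, slightly pitched up. I'm raising it, backing off about 7 mm, then lowering again.

Call:
step_arm(commands=[0,0,-0.008,0,0,0,0,0,-0.018,0,0,0,-0.003,-0.0015,-0.018,0,0,0,-0.007,-0.003,-0.018,0,0,0,-0.007,-0.003,-0.018,0,0,0,-0.007,-0.003,-0.01,0,0,0,-0.007,-0.003,-0.004,0,0,0,-0.007,-0.003,0,0,0,0,-0.007,-0.003,0,0,0,0,-0.007,-0.003,0,0,0,0])

```text
t: 10.55
tcp_pos: [0.5268, 0.3847, 0.0684]
tool_rot: [0.781, 0.624, -0.0, -0.0]
force: [0.0, -0.2, -2.7]
finger_gap: 0.471
gripper_force: 81.6
```

```bash
cat >> st.py <<'E'
O=np.array([.5337,.4146,0])
def cr():
    p,y=st(); q=Ro.from_euler("z",-77.2,degrees=True).apply(p-O); print("cradle frame TCP mm",(q*1e3).round(1)); return p,y
E
python3 - <<'E'
from st import *
cr()
s=manip.snapshot("scene"); cv2.imwrite("pics/s5.png",cv2.resize(s["pixels"][160:250,130:250],None,fx=6,fy=6,interpolation=cv2.INTER_CUBIC))
E
```

```text
[0.5268 0.3847 0.0684] 77.25 F [ 0.  -0.2 -2.7] M [ 0.01 -0.    0.  ] gap 0.471 gf 81.55168175697327 t 10.55
cradle frame TCP mm [-30.7   0.1  68.4]
```

View pics/s5.png

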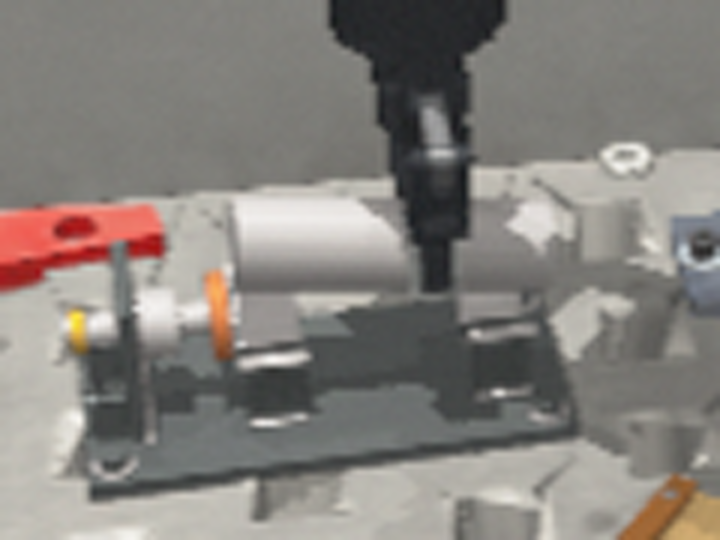

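```bash
python3 - <<'E'
from st import *
s=manip.snapshot("scene")
f=lambda X,Y,Z: proj(s,O+Ro.from_euler("z",77.2,degrees=True).apply([X,Y,Z]))[0]
for X,Y,Z in [(.05,.021,.08),(.05,0,.101),(.05,0,.08),(.058,0,.08),(.058,.02,.054),(.058,0,.074),(.058,0,.034)]: print(X,Y,Z,((f(X,Y,Z)-[130,160])*6+2.5).round(1))
E
```

```text
0.05 0.021 0.08 [241.7 294.4]
0.05 0 0.101 [233.6 227. ]
0.05 0 0.08 [237.3 266. ]
0.058 0 0.08 [218.8 268.2]
0.058 0.02 0.054 [227.4 342.9]
0.058 0 0.074 [219.9 279.2]
0.058 0 0.034 [226.9 351.2]
```

Call:
step_arm(commands=[0,0,0.004,0,0,0,0,0,0.008,0,0,0,0,0,0.011,0,0,0,0,0,0.013,0,0,0,0,0,0.015,0,0,0,0,0,0.017,0,0,0,0,0,0.019,0,0,0,0,0,0.021,0,0,0,0,0,0.021,0,0,0,0,0,0.021,0,0,0])

```text
t: 11.65
tcp_pos: [0.5271, 0.3848, 0.0484]
tool_rot: [0.781, 0.624, 0.0, 0.0]
force: [-0.4, 1.0, 0.6]
finger_gap: 0.469
gripper_force: 82.1
```

```bash
python3 - <<'E'
from st import *
cr()
E
```

```text
[0.5271 0.3848 0.0484] 77.25 F [-0.4  1.   0.6] M [-0.22  0.13 -0.  ] gap 0.469 gf 82.10352659225464 t 11.65
cradle frame TCP mm [-30.5  -0.2  48.4]
```

Call:
step_arm(commands=[0,0,0.0005,0,0,0,0,0,0.001,0,0,0,0,0,0.0015,0,0,0,0,0,0.002,0,0,0,0,0,0.0025,0,0,0,0,0,0.003,0,0,0,0,0,0.0035,0,0,0,0,0,0.004,0,0,0,0,0,0.004,0,0,0,0,0,0.004,0,0,0])

```text
t: 12.65
tcp_pos: [0.5275, 0.3859, 0.0459]
tool_rot: [0.781, 0.624, 0.002, -0.0]
force: [-2.4, 2.5, 9.3]
finger_gap: 0.468
gripper_force: 83.1
```

```bash
python3 - <<'E'
from st import *
cr()
E
```

```text
[0.5275 0.3859 0.0459] 77.22 F [-2.4  2.5  9.3] M [-0.18  0.55 -0.04] gap 0.468 gf 83.14217448234558 t 12.65
cradle frame TCP mm [-29.4  -0.3  45.9]
```

```bash
cat >> st.py <<'E'
CR=Ro.from_euler("z",77.2,degrees=True)
def sil(s,X,z,sgn):
    # silhouette point of a level cylinder at cradle X: circle sampled, extreme row
    a=np.linspace(0,2*np.pi,181); P=np.c_[np.full(181,X),.0212*np.cos(a),z+.0212*np.sin(a)]
    uv=proj(s,O+CR.apply(P)); return uv[uv[:,1].argmin() if sgn<0 else uv[:,1].argmax()]
def edges(Xs,z0,dx=0):
    s=manip.snapshot("scene"); g=cv2.cvtColor(s["pixels"],cv2.COLOR_BGR2GRAY).astype(np.float32)
    for X in Xs:
        o=[]
        u,v=sil(s,X,z0,-1); r=np.arange(v-9,v+9,.25).astype(np.float32)
        pr=cv2.remap(cv2.GaussianBlur(g,(3,3),0),np.full((len(r),1),u,np.float32),r[:,None],1)[:,0]
        d=np.gradient(pr); k=abs(d).argmax()
        sc=sil(s,X,z0+.01,-1)[1]-v
        print("X",X,"top row pred",round(v,1),"edge",round(float(r[k]),1),"grad",round(float(d[k]),1),"-> z",round(z0+.01*(float(r[k])-v)/sc,4))
E
python3 - <<'E'
from st import *
edges([-.065,-.055,-.048,.0,.01,.02,.03,.04],.057)
E
```

```text
X -0.065 top row pred 198.0 edge 194.5 grad -5.7 -> z 0.0686
X -0.055 top row pred 198.4 edge 196.4 grad -4.0 -> z 0.0636
X -0.048 top row pred 198.7 edge 206.4 grad 6.6 -> z 0.0314
X 0.0 top row pred 200.8 edge 200.3 grad 5.3 -> z 0.0586
X 0.01 top row pred 201.2 edge 200.4 grad 5.1 -> z 0.0595
X 0.02 top row pred 201.6 edge 210.4 grad -4.2 -> z 0.0283
X 0.03 top row pred 202.1 edge 200.3 grad 4.8 -> z 0.0627
X 0.04 top row pred 202.5 edge 200.3 grad 9.1 -> z 0.0644
```

Edge rows show the stub is still pitched nose-up by about 7° (axis z about 0.0586 at X=0, 0.0644 at X=+40 mm). I'll loosen the grip so the vee can level it while pressing.

Call:
step_arm(commands=[0,0,0,0,0,0,0,0,0,0,0,0,0,0,0,0,0,0,0,0,0.0005,0,0,0,0,0,0.001,0,0,0,0,0,0.0015,0,0,0,0,0,0.002,0,0,0,0,0,0.002,0,0,0,0,0,0.002,0,0,0,0,0,0.002,0,0,0], grip_force=25)

```text
t: 13.7
tcp_pos: [0.5277, 0.3866, 0.0444]
tool_rot: [0.781, 0.624, 0.002, -0.0]
force: [-3.4, 3.8, 12.1]
finger_gap: 0.471
gripper_force: 83.6
```

```bash
python3 - <<'E'
from st import *
cr(); edges([-.0,.01,.03,.04],.055)
E
```

```text
[0.5277 0.3866 0.0444] 77.21 F [-3.4  3.8 12.1] M [-0.03  0.65 -0.14] gap 0.471 gf 83.6410117149353 t 13.7
cradle frame TCP mm [-28.6  -0.3  44.4]
X -0.0 top row pred 201.4 edge 201.4 grad 4.5 -> z 0.055
X 0.01 top row pred 201.8 edge 200.3 grad 4.5 -> z 0.0599
X 0.03 top row pred 202.7 edge 201.4 grad 9.2 -> z 0.0591
X 0.04 top row pred 203.1 edge 201.4 grad 12.4 -> z 0.0607
```

Call:
step_arm(commands=[0,0,0,0,0,0,0,0,0,0,0,0,0,0,0,0,0,0,0,0,0,0,0,0,0,0,0,0,0,0,0,0,0.0005,0,0,0,0,0,0.001,0,0,0,0,0,0.001,0,0,0,0,0,0.001,0,0,0,0,0,0.001,0,0,0], grip_force=25, jaw=0)

```text
t: 14.75
tcp_pos: [0.5279, 0.3871, 0.0433]
tool_rot: [0.782, 0.624, 0.003, -0.001]
force: [-3.1, 4.7, 10.6]
finger_gap: 0.467
gripper_force: 83.8
```

```bash
python3 - <<'E'
from st import *
cr(); edges([0,.01,.03,.035,.04],.055)
E
```

```text
[0.5279 0.3871 0.0433] 77.2 F [-3.1  4.7 10.6] M [ 0.16  0.52 -0.11] gap 0.467 gf 83.81953597068787 t 14.75
cradle frame TCP mm [-28.1  -0.4  43.3]
X 0 top row pred 201.4 edge 201.4 grad 6.0 -> z 0.055
X 0.01 top row pred 201.8 edge 201.3 grad 4.5 -> z 0.0566
X 0.03 top row pred 202.7 edge 202.4 grad 10.5 -> z 0.0558
X 0.035 top row pred 202.9 edge 202.4 grad 11.4 -> z 0.0566
X 0.04 top row pred 203.1 edge 202.4 grad 12.6 -> z 0.0575
```

Call:
step_arm(commands=[0,-0.0005,0.0003,0,0,0,0,-0.001,0.0006,0,0,0,0,-0.001,0.0009,0,0,0,0,-0.001,0.0012,0,0,0,0,-0.001,0.0015,0,0,0,0,-0.001,0.0015,0,0,0,0,-0.001,0.0015,0,0,0,0,-0.001,0.0015,0,0,0,0,-0.001,0.0015,0,0,0,0,-0.001,0.0015,0,0,0])

```text
t: 15.8
tcp_pos: [0.5278, 0.3876, 0.0423]
tool_rot: [0.781, 0.624, 0.004, -0.0]
force: [-1.8, 5.3, 11.0]
finger_gap: 0.467
gripper_force: 84.1
```

```bash
python3 - <<'E'
from st import *
cr(); edges([0,.01,.03,.035,.04],.055)
E
```

```text
[0.5278 0.3876 0.0423] 77.22 F [-1.8  5.3 11. ] M [ 0.28  0.41 -0.02] gap 0.467 gf 84.10362124443054 t 15.8
cradle frame TCP mm [-27.6  -0.3  42.3]
X 0 top row pred 201.4 edge 202.4 grad 4.3 -> z 0.0517
X 0.01 top row pred 201.8 edge 202.3 grad 3.9 -> z 0.0534
X 0.03 top row pred 202.7 edge 202.4 grad 10.3 -> z 0.0558
X 0.035 top row pred 202.9 edge 203.4 grad 9.9 -> z 0.0534
X 0.04 top row pred 203.1 edge 203.4 grad 11.7 -> z 0.0542
```

Call:
step_arm(commands=[0,0,0.0003,0,0,0,0,-0.0005,0.0006,0,0,0,0,-0.0005,0.0009,0,0,0,0,-0.0005,0.0012,0,0,0,0,-0.0005,0.0015,0,0,0,0,-0.0005,0.0015,0,0,0,0,-0.0005,0.0015,0,0,0,0,-0.0005,0.0015,0,0,0,0,-0.0005,0.0015,0,0,0,0,-0.0005,0.0015,0,0,0])

```text
t: 16.85
tcp_pos: [0.5278, 0.3877, 0.0422]
tool_rot: [0.781, 0.624, 0.004, 0.0]
force: [-3.5, 3.1, 17.8]
finger_gap: 0.466
gripper_force: 84.8
```

```bash
python3 - <<'E'
from st import *
cr(); edges([0,.01,.03,.035,.04],.055)
E
```

```text
[0.5278 0.3877 0.0422] 77.25 F [-3.5  3.1 17.8] M [0.05 0.6  0.05] gap 0.466 gf 84.83783483505249 t 16.85
cradle frame TCP mm [-27.5  -0.2  42.2]
X 0 top row pred 201.4 edge 202.4 grad 4.4 -> z 0.0517
X 0.01 top row pred 201.8 edge 202.3 grad 4.0 -> z 0.0534
X 0.03 top row pred 202.7 edge 202.4 grad 9.7 -> z 0.0558
X 0.035 top row pred 202.9 edge 203.4 grad 10.5 -> z 0.0534
X 0.04 top row pred 203.1 edge 203.4 grad 12.3 -> z 0.0542
```

Seated and level (force rises without further descent). I'm easing the down-force and pushing along the vee.

Call:
step_arm(commands=[0,0,-0.0015,0,0,0,0.0015,0,-0.0015,0,0,0,0.003,0,-0.0015,0,0,0,0.0045,0,-0.0015,0,0,0,0.006,0,-0.0015,0,0,0,0.0075,0,-0.0015,0,0,0,0.009,0,-0.0015,0,0,0,0.01,0,-0.0015,0,0,0,0.01,0,-0.0015,0,0,0,0.01,0,-0.0015,0,0,0])

```text
t: 17.9
tcp_pos: [0.5278, 0.3888, 0.042]
tool_rot: [0.78, 0.626, -0.004, 0.004]
force: [-2.1, -17.6, 18.9]
finger_gap: 0.471
gripper_force: 84.8
```

```bash
cat >> st.py <<'E'
def disc():
    s=manip.snapshot("scene"); h=cv2.cvtColor(s["pixels"],cv2.COLOR_BGR2HSV); mm=((h[...,0]<14)&(h[...,1]>120))[200:225,145:178]; v,u=np.nonzero(mm)
    print("copper",len(u),(u+145).mean().round(2) if len(u) else None,"v",(v+200).mean().round(2) if len(u) else None)
    f=lambda X: proj(s,O+CR.apply([X,0,.054]))[0]; print("px per 12mm",f(.058)-f(.07))
E
python3 - <<'E'
from st import *
cr(); disc(); edges([0.01,.03,.04,.045],.055)
E
```

```text
[0.5278 0.3888 0.042 ] 77.44 F [ -2.1 -17.6  18.9] M [-3.15  0.37  0.1 ] gap 0.471 gf 84.81022596359253 t 17.9
cradle frame TCP mm [-26.5   0.1  42. ]
copper 52 158.9 v 207.27
px per 12mm [ 4.57715356 -0.54983486]
X 0.01 top row pred 201.8 edge 202.3 grad 4.5 -> z 0.0534
X 0.03 top row pred 202.7 edge 203.4 grad 10.3 -> z 0.0525
X 0.04 top row pred 203.1 edge 203.4 grad 12.3 -> z 0.0542
X 0.045 top row pred 203.3 edge 203.3 grad 10.6 -> z 0.055
```

Call:
step_arm(commands=[0,0,-0.0005,0,0,0,0,0,-0.001,0,0,0,0,0,-0.0015,0,0,0,0,0,-0.002,0,0,0,0,0,-0.0025,0,0,0,0,0,-0.003,0,0,0,0,0,-0.003,0,0,0,0,0,-0.003,0,0,0,0,0,-0.003,0,0,0,0,0,-0.003,0,0,0])

```text
t: 19.0
tcp_pos: [0.5283, 0.3911, 0.0422]
tool_rot: [0.78, 0.625, -0.002, 0.002]
force: [2.3, -8.3, 2.9]
finger_gap: 0.468
gripper_force: 83.0
```

```bash
sed -i 's/145:178/157:172/; s/u+145/u+157/g' st.py; python3 - <<'E'
from st import *
cr(); disc(); edges([0.01,.03,.04,.045],.055)
E
```

```text
[0.5283 0.3911 0.0422] 77.39 F [ 2.3 -8.3  2.9] M [-1.8  -0.22  0.2 ] gap 0.468 gf 83.04844379425049 t 19.0
cradle frame TCP mm [-24.1   0.1  42.2]
copper 24 165.25 v 213.62
px per 12mm [ 4.57715356 -0.54983486]
X 0.01 top row pred 201.8 edge 202.3 grad 5.2 -> z 0.0534
X 0.03 top row pred 202.7 edge 203.4 grad 9.9 -> z 0.0525
X 0.04 top row pred 203.1 edge 203.4 grad 12.4 -> z 0.0542
X 0.045 top row pred 203.3 edge 203.3 grad 11.2 -> z 0.055
```

Call:
step_arm(commands=[0.001,0,0,0,0,0,0.002,0,0,0,0,0,0.003,0,0,0,0,0,0.004,0,0,0,0,0,0.005,0,0,0,0,0,0.006,0,0,0,0,0,0.007,0,0,0,0,0,0.008,0,0,0,0,0,0.008,0,0,0,0,0,0.008,0,0,0,0,0])

```text
t: 20.1
tcp_pos: [0.5299, 0.398, 0.0422]
tool_rot: [0.78, 0.625, -0.003, 0.003]
force: [2.5, -10.7, 3.8]
finger_gap: 0.465
gripper_force: 83.1
```

```bash
python3 - <<'E'
from st import *
cr(); disc()
E
```

```text
[0.5299 0.398  0.0422] 77.4 F [  2.5 -10.7   3.8] M [-2.13 -0.24  0.22] gap 0.465 gf 83.10904026031494 t 20.1
cradle frame TCP mm [-17.    0.   42.2]
copper 28 162.46 v 213.11
px per 12mm [ 4.57715356 -0.54983486]
```

Call:
step_arm(commands=[0.001,0,0,0,0,0,0.002,0,0,0,0,0,0.003,0,0,0,0,0,0.004,0,0,0,0,0,0.005,0,0,0,0,0,0.006,0,0,0,0,0,0.007,0,0,0,0,0,0.008,0,0,0,0,0,0.008,0,0,0,0,0,0.008,0,0,0,0,0])

```text
t: 21.15
tcp_pos: [0.5303, 0.4005, 0.0421]
tool_rot: [0.78, 0.626, -0.008, 0.005]
force: [-0.1, -25.2, 9.7]
finger_gap: 0.467
gripper_force: 83.6
```

```bash
python3 - <<'E'
from st import *
cr(); disc()
E
```

```text
[0.5303 0.4005 0.0421] 77.47 F [ -0.1 -25.2   9.7] M [-4.09 -0.1   0.11] gap 0.467 gf 83.64131212234497 t 21.15
cradle frame TCP mm [-14.5   0.2  42.1]
copper 28 161.46 v 213.11
px per 12mm [ 4.57715356 -0.54983486]
```

Copper moved 4.5 px (161.46 against 161.4 expected at home) and the push force jumped, so the contact is on its stop. Next I'll press down and relieve the side force.

Call:
step_arm(commands=[0,0.0003,0.0002,0,0,0,0,0.0006,0.0004,0,0,0,0,0.0009,0.0006,0,0,0,0,0.0012,0.0008,0,0,0,0,0.0015,0.001,0,0,0,0,0.0015,0.001,0,0,0,0,0.0015,0.001,0,0,0,0,0.0015,0.001,0,0,0,0,0.0015,0.001,0,0,0,0,0.0015,0.001,0,0,0])

```text
t: 22.2
tcp_pos: [0.5304, 0.4004, 0.0421]
tool_rot: [0.78, 0.626, -0.009, 0.004]
force: [-2.4, -24.1, 14.9]
finger_gap: 0.466
gripper_force: 84.6
```

```bash
python3 - <<'E'
from st import *
cr(); disc(); edges([0.01,.03,.035,.04,.045,.055],.055)
s=manip.sense(); print(CR.inv().apply(s["force"]), Ro.from_quat(s["tool_rot"]).apply([0,0,1]),Ro.from_quat(s["tool_rot"]).apply([1,0,0]))
E
```

```text
[0.5304 0.4004 0.0421] 77.46 F [ -2.4 -24.1  14.9] M [-4.07  0.39  0.06] gap 0.466 gf 84.59833145141602 t 22.2
cradle frame TCP mm [-14.5   0.1  42.1]
copper 28 161.46 v 213.11
px per 12mm [ 4.57715356 -0.54983486]
X 0.01 top row pred 201.8 edge 203.3 grad 7.0 -> z 0.0501
X 0.03 top row pred 202.7 edge 203.4 grad 10.3 -> z 0.0525
X 0.035 top row pred 202.9 edge 203.4 grad 11.8 -> z 0.0534
X 0.04 top row pred 203.1 edge 203.4 grad 12.2 -> z 0.0542
X 0.045 top row pred 203.3 edge 203.3 grad 10.9 -> z 0.055
X 0.055 top row pred 203.8 edge 204.3 grad 5.8 -> z 0.0534
[-24.11070643  -2.22195671  14.80070117] [-0.00833512 -0.01762484 -0.99980993] [ 0.21705275  0.97597468 -0.01901417]
```

```bash
python3 - <<'E'
from st import *
G=sum(cv2.cvtColor(manip.snapshot("scene")["pixels"],cv2.COLOR_BGR2GRAY).astype(float) for _ in range(2))/2
s=manip.snapshot("scene")
R=[]
for X in np.arange(.0,.062,.0026):
    u,v=sil(s,X,.054,-1); c=int(round(u)); a=np.arange(int(v)-3,int(v)+5); d=np.abs(G[a+1,c]-G[a,c]); k=d.argmax(); k=min(max(k,1),len(a)-2)
    w=d[k-1:k+2]; e=(a[k-1:k+2]*w).sum()/w.sum()+.5; R.append((X,e-v,d[k]))
R=np.array(R); print(R.round(3).tolist()); ok=R[:,2]>12
f=np.polyfit(R[ok,0],R[ok,1],1); sc=(sil(s,.03,.064,-1)-sil(s,.03,.054,-1))[1]/.01
print("pitch rad",f[0]/sc,"z at .03",.054+np.polyval(f,.03)/sc)
E
```

```text
[[0.0, 0.236, 34.5], [0.003, 3.502, 15.0], [0.005, 3.291, 21.0], [0.008, 2.421, 58.5], [0.01, 1.507, 63.5], [0.013, 0.988, 72.5], [0.016, 0.972, 76.0], [0.018, -0.055, 67.0], [0.021, -0.075, 74.5], [0.023, -2.162, 70.5], [0.026, -2.41, 69.0], [0.029, -2.53, 68.0], [0.031, 0.307, 64.5], [0.034, 0.352, 81.5], [0.036, 0.26, 90.0], [0.039, 0.096, 88.0], [0.042, 0.057, 77.5], [0.044, 0.012, 71.0], [0.047, 0.083, 65.0], [0.049, 0.376, 45.5], [0.052, 0.609, 39.5], [0.055, 0.596, 36.5], [0.057, 0.359, 51.0], [0.06, 0.259, 47.5]]
pitch rad 0.08872976009383851 z at .03 0.05276825334643269
```

Over the unobstructed stretch (X from 31 to 60 mm) the residuals are flat: pitch about 0.01 rad, axis about 53 mm. One hold to confirm it's steady.

Call:
step_arm(commands=[0,0.0004,0,0,0,0,0,0.0004,0,0,0,0,0,0.0004,0,0,0,0,0,0.0004,0,0,0,0,0,0.0004,0,0,0,0,0,0.0004,0,0,0,0,0,0.0004,0,0,0,0,0,0.0004,0,0,0,0,0,0.0004,0,0,0,0,0,0.0004,0,0,0])

```text
validation failed for argument at $.co...
```

```bash
python3 - <<'E'
from st import *
cr(); disc(); s=manip.sense(); print(CR.inv().apply(s["force"]).round(1),abs(s["qd"]).max())
if 13<s["force"][2]<20: print(manip.sign_off())
E
```

```text
[0.5304 0.4004 0.0421] 77.46 F [ -4.  -24.3  15.8] M [-4.08  0.41  0.12] gap 0.465 gf 84.59712982177734 t 22.45
cradle frame TCP mm [-14.5   0.1  42.1]
copper 27 161.44 v 213.3
px per 12mm [ 4.57715356 -0.54983486]
[-23.3  -1.8  15.4] 0.0024752842320084944
the job is handed in; nothing more can be done
None
```

I handed the job in with the long stub gripped in the vee, the copper contact on its stop and about 15 N of down-force; the last move, a hold with a small side-force trim, was refused for a bad argument, so the final steadiness check covered only about 0.25 s (no drift), and no verdict came back.

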